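# Engage the drive plate of a label rewinder and lock it

### The arm

A 6-joint arm with a two-finger parallel gripper is mounted at the origin on the work surface; the furniture and walls round the work are solid. World frame = base frame: x ahead of the robot, y to its left, z up, the work surface at z = 0. Lengths are in m, angles in rad, forces in N, time in s.
With the tool pointing down it reaches from about 0.375 to 0.9 m from the base axis. Payload 3.1 kg.
Tool frame: the origin (TCP) lies between the finger pads; the fingertips stand 25 mm ahead of it and the grasp point (between the pads) lies 6 mm ahead of it; x points along the fingers, y is the direction in which the jaws open and shut, and the axes are right-handed (so a half turn about x gives the same grasp; the last joint's range is limited). The gripper opens to 85 mm and grips with 20 to 120 N. Pads are 22 mm wide; open, the fingers measure 114 mm over their backs; the gripper's body (76 mm by 85 mm) begins 54 mm behind the grasp point. The pads swing forward as they close: fully open they stand 13 mm farther back than shut.
Start: joints at [-0.178, 0.527, 1.433, -0, 1.181, -0.178], TCP at [0.625, 0, 0.256] pointing down, gripper open.
Joint ranges: [-3.08, 3.08], [-0.75, 2.2], [0.22, 2.44], [-1.43, 4.57], [0, 2.65], [-2.85, 2.85]. Speed limits (rad/s): [2.79, 2.79, 3.14, 3.14, 3.14, 3.14].

### API

Orientations are given as a unit quaternion [x, y, z, w].
In Python, from station import manip, viewer, workorder gives the robot as it stands.
- The arm moves only by the shell command python3 -m crank 'ROWS' [FORCE]. ROWS is JSON, one flat list of numbers, 5 for each row, row after row: the opening, from 0 (shut) to 1 (fully open), then the shift along the world's x, y, z in mm, then the turn about the world's z in rad. A call has 1 to 10 rows; each row is the pose to reach, as a shift and turn from the pose commanded when the call began; what a row does not reach only later rows make up. A row lasts 1/8 s, in which the tool goes at most 62.5 mm and 10.7 degrees, less where a joint would pass 70% of its speed; a pose out of reach is approached as far as the arm can. A call with a gripper value outside its range is refused whole. The fingers move at their own pace and stop on an object; FORCE is the grip in N (left out, the last holds). Time passes only in rows, so rows that repeat a pose let the fingers close. It gives the time, the measured TCP pose, the force and the opening at its end, in the units of the state.
- manip.sense(): the state, without advancing time (a new reading comes with each control period).
- viewer.snapshot(name): name is "scene" or "side" or "wrist"; returns a dict with "img" (420x560x3 uint8, red, green, blue), "range_z" (420x560 float32, m along the optical axis (not along the pixel's ray), 0 where there is no reading), "fx", "fy", "cx", "cy" (pixels), "origin" and "attitude" of the camera in the world. Camera axes: x right, y down, z forward; pixel columns grow to the right and rows downward; lengths in m; the calibration is good to about 2 mm. A picture is of the moment at which its call begins.
- workorder.sign_off(): hands the job in, once; it reports no verdict.
The state is a dict: "t": time; "q": joint angles; "qd": joint speeds; "tau": joint torques, N m; "tcp_pos": TCP position; "tool_rot": TCP orientation; "force": force on the tool from outside, world axes, zero at the start; "ft_torque": the same for the moment, N m; "finger_gap": opening from 0.0 (shut) to 1.0 (fully open).
Only numpy, scipy, OpenCV 4.12 (cv2) and the standard library are available. Lean on these libraries where they do the work, as an engineer would, in place of code of your own. Each camera call takes 0.05 s, during which the arm holds its last target.

### The job

The drive plate of the label rewinder is sitting high because its two dogs rest on top of the hidden drive ring. Press it down lightly and turn it by its ribs until the dogs drop into their slots, push it fully home, then slide the lock over its rim as far as it goes. Do not force anything, and leave the things around the machine where they are.

Things in the scene. Friction and masses are not known exactly. Their poses are not given: they have to be found in the camera images.
- rewinder_axis (a point): Fixed point on the label rewinder, a flat grey machine fixed to the bench (180 mm in x, 300 mm in y, top 40 mm above the bench): on the vertical axis of the drive plate, level with the top of the dark collar round the plate (58 mm above the bench, 160 mm wide). z up, +y towards the sliding lock, -y towards the motor box (74 mm high, its knob 82 mm, 103 to 153 mm from the axis).
- plate_top (a point): Centre of the upper face of the drive plate, a bare aluminium disc 144 mm wide on a vertical shaft; z up, +x along one of its three ribs. In the middle stands a boss 38 mm wide and 11 mm high. The plate turns either way without stop (drag about 0.03 N m). At the start its face is 12 mm above the collar's top, fully home 3 mm above it. More than 60 N on it would damage it.
- plate_rib (a point): Middle of one rib of the drive plate, 39 mm from the axis and half-way up. The three equal radial ribs stand on the plate's face 120 degrees apart, 17 mm high, 10 mm thick, reaching from 23 to 55 mm from the axis, with flat free plate between them on which fingertips can press while they push a rib round.
- plate_lift (a joint): How far the plate has gone down, in m: 0 high, 0.009 fully home. It does not fall by itself: about 1 to 4 N of push is needed. Two round-ended dogs under it ride on a hidden ring with two slots; they meet once every half turn, within about 0.05 rad, 0.35 to 2.8 rad from the start either way. The slots' angle cannot be seen and must be felt for. With the dogs in, the plate no longer turns.
- lock_tab (a point): Centre of the black upright tab of the sliding lock: 30 mm wide, 10 mm thick along the sliding direction, 22 mm high (70 to 92 mm above the bench). Axes as rewinder_axis. It slides along -y, towards the plate (drag about 2 N), and stays where left: open, the tab is 123 mm from the plate's axis, closed 99 mm, with the nose 12 mm over the rim. While the plate is high, its rim blocks it.
- lock_bolt (a joint): Travel of the sliding lock in m: 0 fully open, 0.024 fully closed over the plate's rim.
- label_roll: Bystander: small roll of white labels, 62 mm in diameter, 50 mm high, standing on the bench behind the machine; origin under its centre.
- tub_small: Bystander: screw-lid tub, 66 mm in diameter, 70 mm high, on the robot's side of the machine; origin under its centre.
- box_white: Bystander: small white carton, 46x60x30 mm, on the robot's side of the machine; origin under its centre.
- tape_roll_1: Bystander: roll of brown packing tape lying flat, 116 mm in diameter, 48 mm high; origin under its centre.

How it is judged:
By the outcome, as a careful person would: the job done as asked, in the order asked, and still so for the second after the job is handed in, with the robot touching nothing.
It also fails if it takes over 61 s, if anything falls off the work surface, if the arm or the gripper's body presses on something with over 40 N, if the wrist force passes 120 N, or if a joint passes its speed limit or range.

## Working session

There is one attempt and no reset: what is moved stays moved. The work goes in short steps, Python scripts to look and compute and a shell command to move; the robot and the scene stay as the last step left them, time stands still between calls to the robot, and variables do not carry over. Pictures are saved under pics/ and viewed, and the job is handed in when it is done.

```bash
mkdir -p pics; ls; cat > h.py <<'E'
import numpy as np, cv2
from scipy.spatial.transform import Rotation as R
from station import manip, viewer, workorder
def rot(a):
    a=np.array(a,float)
    return a if a.shape==(3,3) else R.from_quat(a).as_matrix()
def cloud(s):
    z=s["range_z"]; v,u=np.mgrid[:z.shape[0],:z.shape[1]]
    p=np.stack([(u-s["cx"])/s["fx"]*z,(v-s["cy"])/s["fy"]*z,z],-1)
    w=p@rot(s["attitude"]).T+np.array(s["origin"]); w[z<=0]=np.nan
    return w
def save(s,n): cv2.imwrite(f"pics/{n}.png",s["img"][:,:,::-1])
E
python3 - <<'E'
from h import *
for n in ["scene","side","wrist"]:
    s=viewer.snapshot(n); save(s,n+"0"); np.savez(f"{n}0.npz",w=cloud(s),img=s["img"])
    print(n,s["origin"],s["attitude"],s["fx"])
print(manip.sense())
E
```

```text
pics
scene [ 0.04000855 -0.72161735  0.58108532] [ 0.81296736 -0.21758873  0.13017006 -0.52420891] 533.094834864496
side [ 0.47268675 -0.71388099  0.50747544] [ 0.83895258 -0.03769805  0.0125805  -0.54275147] 480.2931931704341
wrist [0.6242219  0.08362771 0.37428777] [ 9.86424920e-01 -1.11928168e-04 -6.47515762e-04  1.64211590e-01] 314.6396460225876
{'t': 0.15, 'q': array([-1.78485780e-01,  5.28294915e-01,  1.43360808e+00,  1.08642893e-05,
        1.18140523e+00, -1.78520089e-01]), 'qd': array([-0.00136827, -0.00318979, -0.00246364,  0.000362  , -0.00039525,
       -0.00015076]), 'tau': array([ 1.17890530e-03, -4.42742836e+01, -1.78276026e+01, -2.15643640e-04,
        5.61750654e-03, -9.84718270e-06]), 'tcp_pos': array([6.24492070e-01, 1.32759340e-04, 2.55532368e-01]), 'tool_rot': array([ 0.49964926,  0.50050762, -0.50033528,  0.4995071 ]), 'force': array([-0.43421394,  0.25469187, -0.22110523]), 'ft_torque': array([ 0.00773243, -0.01296585, -0.0133789 ]), 'finger_gap': 0.9988026734753022}
```

View pics/scene0.png

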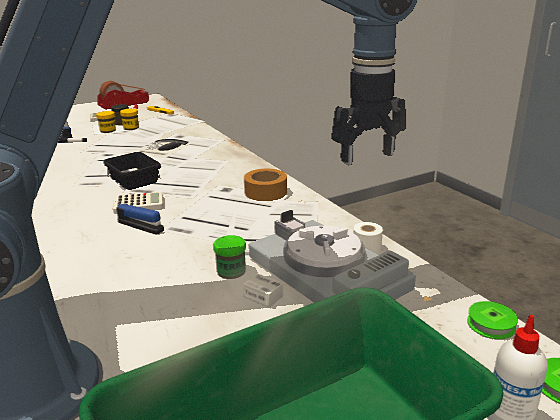

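View pics/side0.png

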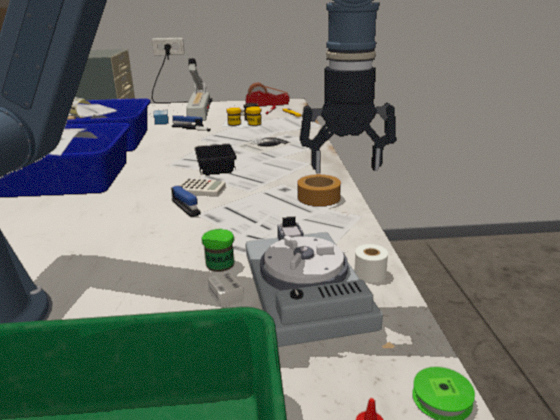

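View pics/wrist0.png

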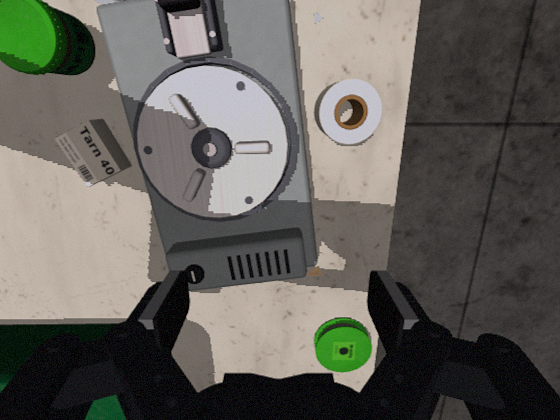

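Wrist view: the plate is centred near (212,145), with ribs pointing right (252,147), up-left (183,110) and down-left (193,185). The lock is at (190,25) and the motor box at (240,255). Next I'll measure these.

```bash
python3 - <<'E'
from h import *
d=np.load("wrist0.npz"); w=d["w"]; img=d["img"]
z=w[...,2]
for (u,v) in [(215,90),(250,190),(212,148),(252,147),(183,110),(193,185),(150,60),(190,40),(182,10),(240,255),(350,110)]:
    print((u,v),np.round(w[v,u]*1000,1))
m=(z>0.064)&(z<0.075); m[240:]=False; m[:, 310:]=False; m[:62]=False
mm=m.astype(np.uint8); n,l,st,c=cv2.connectedComponentsWithStats(mm)
k=1+np.argmax(st[1:,4]); print(st[k])
cn=max(cv2.findContours((l==k).astype(np.uint8),0,1)[0],key=len)[:,0]
P=w[cn[:,1],cn[:,0]][:,:2]
# robust circle
A=np.c_[2*P,np.ones(len(P))]
keep=np.ones(len(P),bool)
for i in range(15):
    s=np.linalg.lstsq(A[keep],(P[keep]**2).sum(1),rcond=None)[0]; r=np.sqrt(s[2]+s[0]**2+s[1]**2)
    e=np.hypot(*(P-s[:2]).T)-r; keep=abs(e)<max(.0015,2*np.std(e[keep]))
c=s[:2]; print("c",c,"r",r,keep.sum(), "face z",np.nanmedian(z[l==k]))
q=w.reshape(-1,3); rr=np.hypot(*(q[:,:2]-c).T)
mm=(rr>.026)&(rr<.054)&(q[:,2]>.082)&(q[:,2]<.1)
a=np.arctan2(q[mm,1]-c[1],q[mm,0]-c[0]); print(mm.sum(), "rib phase",np.angle(np.mean(np.exp(3j*a)))/3, np.median(q[mm,2]))
mm=(rr<.018); print("boss",np.nanmedian(q[mm,2]),)
# collar
mm=(rr>.0735)&(rr<.079); print("collar z",np.nanmedian(q[mm,2]))
# machine yaw from body points z~.04
mm=(q[:,2]>.036)&(q[:,2]<.044)&(rr<.25)&(rr>.082)
h=(q[mm,:2]*1000).astype(np.float32); print(cv2.minAreaRect(h))
# tab
for n in ["wrist","scene","side"]:
    w=np.load(n+"0.npz")["w"]; q=w.reshape(-1,3); rr=np.hypot(*(q[:,:2]-c).T)
    mm=(q[:,2]>.083)&(q[:,2]<.096)&(rr>.1)&(rr<.14)&(q[:,1]>c[1])
    print(n,mm.sum(), q[mm].mean(0) if mm.any() else '', q[mm].min(0) if mm.any() else '', q[mm].max(0) if mm.any() else '')
    if mm.sum()>5: print(cv2.minAreaRect((q[mm,:2]*1000).astype(np.float32)))
E
```

```text
(215, 90) [566.8  93.   70.1]
(250, 190) [595.7  -0.8  69.8]
(212, 148) [563.8  43.1  85.4]
(252, 147) [600.4  44.3  87.6]
(183, 110) [541.7  76.3  89.3]
(193, 185) [544.    9.   87.6]
(150, 60) [499.9 121.2  39.6]
(190, 40) [548.7 132.9  73.5]
(182, 10) [544.5 154.8  75. ]
(240, 255) [583.6 -70.5  75.2]
(350, 110) [ 7.056e+02  7.390e+01 -4.000e-01]
[  137    65   150   153 15204]
c [0.56062338 0.04234622] r 0.07100144299905586 427 face z 0.0711452771302914
1071 rib phase 0.03559715089147603 0.0876566206073695
boss 0.08181408750522506
collar z 0.05943805182489817
((550.1666259765625, 43.0286865234375), (271.39739990234375, 306.980224609375), 84.5330810546875)
wrist 289 [0.54374565 0.15579701 0.08995882] [0.53006038 0.15327914 0.08300092] [0.55929396 0.15924429 0.0946159 ]
((544.7478637695312, 156.13543701171875), (29.407909393310547, 4.395406723022461), 3.637591600418091)
scene 61 [0.54383064 0.15510085 0.088213  ] [0.53067775 0.14712478 0.08305096] [0.55984421 0.16291984 0.09295556]
((545.1983032226562, 154.43252563476562), (15.66611099243164, 28.66702651977539), 84.5385971069336)
side 85 [0.5455245  0.15586635 0.08954058] [0.53207766 0.15177575 0.08332143] [0.55899906 0.16307162 0.09470412]
((545.5196533203125, 157.49461364746094), (27.00063705444336, 11.162819862365723), 0.8367297649383545)
```

```bash
python3 - <<'E'
import cv2
for n,(a,b,c,d) in {"scene":(200,330,240,430),"side":(200,350,200,400),"wrist":(0,230,90,310)}.items():
    i=cv2.imread(f"pics/{n}0.png")[a:b,c:d]; cv2.imwrite(f"pics/{n}0c.png",cv2.resize(i,None,fx=3 if n!='wrist' else 2.6,fy=3 if n!='wrist' else 2.6,interpolation=2))
E
python3 - <<'E'
from h import *
c=np.array([.5606,.0423])
for n in ["wrist","scene","side"]:
    w=np.load(n+"0.npz")["w"]; q=w.reshape(-1,3); rr=np.hypot(*(q[:,:2]-c).T)
    m=(rr<.0225)&(q[:,2]>.077)&(q[:,2]<.086)
    print(n,"boss",m.sum(),q[m].mean(0),q[m].min(0),q[m].max(0),cv2.minEnclosingCircle((q[m,:2]*1000).astype(np.float32)))
    m=(rr>.02)&(rr<.058)&(q[:,2]>.083)&(q[:,2]<.092)
    a=np.arctan2(*(q[m,:2]-c).T[::-1])
    for k in range(3):
        s=np.abs(np.angle(np.exp(1j*(a-.036-k*2.0944))))<.5
        if s.sum()<10: continue
        P=(q[m][s][:,:2]*1000).astype(np.float32)
        vx,vy,x,y=cv2.fitLine(P,cv2.DIST_HUBER,0,.01,.01).ravel()
        print("  rib",k,s.sum(),np.arctan2(vy,vx),(x,y),"offset",vx*(c[1]*1000-y)-vy*(c[0]*1000-x))
# machine edges, wrist
w=np.load("wrist0.npz")["w"]
z=w[...,2]
L=[];Rr=[]
for v in range(70,200,4):
    row=z[v]; ok=np.where((row>.036)&(row<.044))[0]
    if len(ok): L.append(w[v,ok.min()]); Rr.append(w[v,ok[ok<320].max()])
for P in (L,Rr):
    P=np.array(P); print(cv2.fitLine((P[:,:2]*1000).astype(np.float32),cv2.DIST_HUBER,0,.01,.01).ravel(), P[0],P[-1])
E
```

```text
wrist boss 1271 [0.56127302 0.04292781 0.08164038] [0.54210011 0.02400716 0.07714752] [0.57912122 0.06041612 0.08595371] ((560.6240234375, 42.05387496948242), 18.78787612915039)
  rib 0 383 0.045719586 (np.float32(599.5715), np.float32(44.065384)) offset 0.01759987575823807
  rib 1 439 -1.0104021 (np.float32(540.69617), np.float32(75.466255)) offset -0.7690800073106203
  rib 2 343 1.0911404 (np.float32(543.2049), np.float32(8.701624)) offset 0.07264352785292871
scene boss 127 [0.55949109 0.03916499 0.080058  ] [0.54602744 0.02134576 0.0770194 ] [0.57724894 0.06289632 0.08543503] ((560.3286743164062, 42.705726623535156), 21.769010543823242)
  rib 0 48 0.05938761 (np.float32(600.2118), np.float32(39.029896)) offset 5.615406352413034
  rib 1 44 -1.0629214 (np.float32(540.6177), np.float32(70.5614)) offset 3.7160269511412682
  rib 2 43 1.1352037 (np.float32(542.7986), np.float32(3.7945337)) offset 0.10817239154134128
side boss 171 [0.56214137 0.03754129 0.0817526 ] [0.54334579 0.02190758 0.07703442] [0.57927149 0.06176106 0.08561034] ((559.6962890625, 42.84858322143555), 21.45704460144043)
  rib 0 81 0.007751513 (np.float32(600.8534), np.float32(40.289066)) offset 2.322894840700971
  rib 1 65 -0.8780222 (np.float32(541.23944), np.float32(70.3086)) offset -2.9908658343400774
  rib 2 68 1.0108274 (np.float32(544.15845), np.float32(3.8165162)) offset 6.510421531631348
[ 9.5833194e-01 -2.8565699e-01  5.3336584e+02  5.1699310e+01] [0.40866888 0.11198968 0.04399666] [ 0.48028045 -0.01841401  0.0395151 ]
[ 1.3405006e-01 -9.9097455e-01  6.5106409e+02  3.7653534e+01] [0.64053608 0.11243459 0.03733102] [ 0.65832546 -0.01873619  0.03849048]
```

View pics/side0c.png

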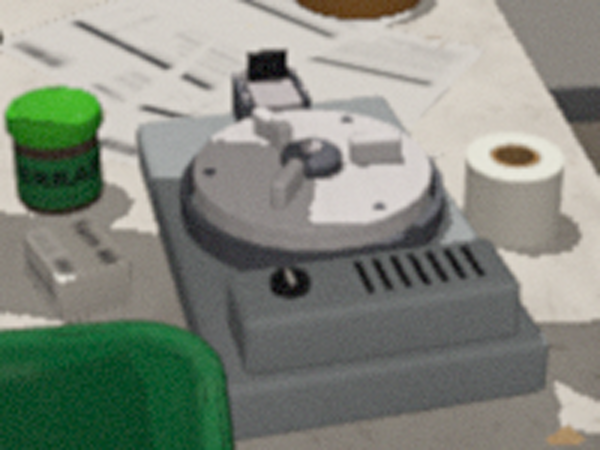

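View pics/wrist0c.png

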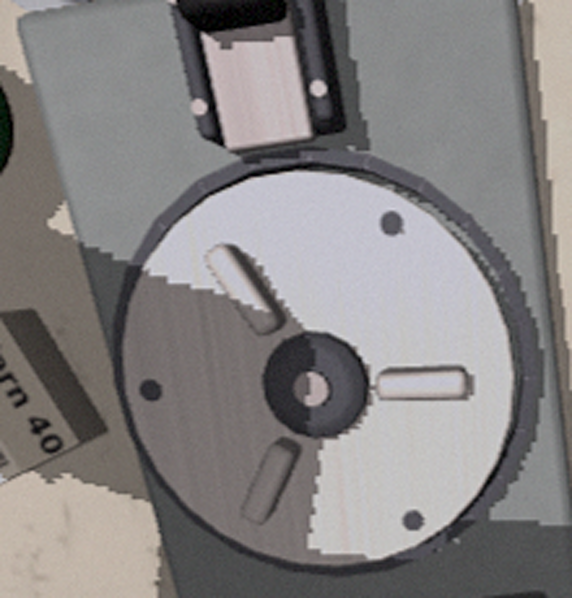

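```bash
python3 -m crank '[1,-16,10,-20,-0.12, 1,-40,26,-50,-0.3, 1,-60,40,-80,-0.48, 1,-64,42,-110,-0.48, 1,-64,42,-130,-0.48, 1,-64,42,-130,-0.48, 1,-64,42,-130,-0.48]' 20; python3 - <<'E'
from h import *
for n in ["side","wrist"]: save(viewer.snapshot(n),n+"1")
s=manip.sense(); print(s["t"],s["tcp_pos"],R.from_quat(s["tool_rot"]).as_matrix()[:,:2].T,s["force"],s["q"])
E
```

```text
t: 1.02
tcp_pos: [0.5616, 0.0419, 0.1268]
tool_rot: [0.605, 0.367, -0.604, 0.367]
force: [0.6, -0.5, 0.6]
finger_gap: 1.001
1.125 [0.56183443 0.04187018 0.12733171] [[ 2.18574236e-03 -2.75264843e-04 -9.99997573e-01]
 [ 8.86940665e-01 -4.61878760e-01  2.06576778e-03]] [-0.13231135  0.02526304  0.59741666] [-1.23930167e-01  6.26391349e-01  1.69946667e+00 -4.08293022e-06
  8.13531630e-01  3.56185230e-01]
```

```bash
python3 - <<'E'
import cv2
i=cv2.imread("pics/side1.png")[180:340,200:420]; cv2.imwrite("pics/side1c.png",cv2.resize(i,None,fx=3,fy=3,interpolation=2))
E
```

```text
(no output)
```

View pics/side1c.png

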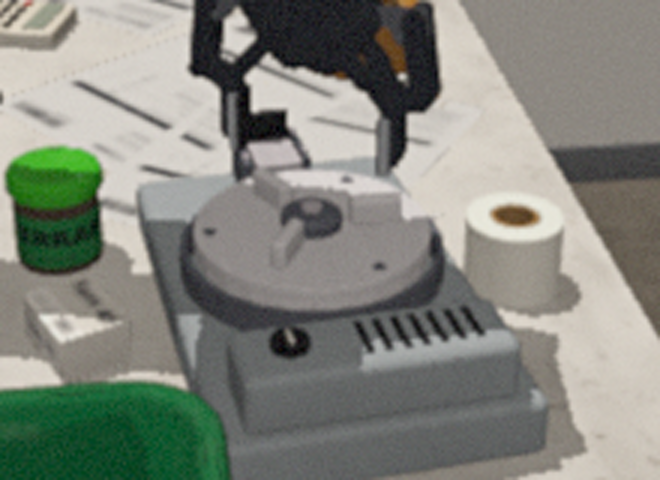

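View pics/wrist1.png

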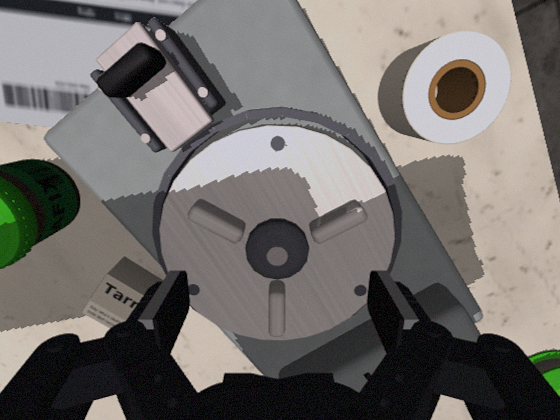

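The right finger (375,300) and left finger (180,300) sit symmetrically about the boss (277,248), in the gaps between the ribs. Next I'll descend by feel.

```bash
python3 -m crank '[1,0,0,-12,0, 1,0,0,-26,0, 1,0,0,-26,0]'; python3 -m crank '[1,0,0,-2,0, 1,0,0,-4,0]'; python3 -m crank '[1,0,0,-2,0, 1,0,0,-4,0]'
```

```text
t: 1.5
tcp_pos: [0.5598, 0.0421, 0.0987]
tool_rot: [-0.604, -0.368, 0.606, -0.366]
force: [-0.4, -0.7, -0.2]
finger_gap: 1.002
t: 1.75
tcp_pos: [0.5612, 0.042, 0.0964]
tool_rot: [0.605, 0.367, -0.604, 0.367]
force: [0.1, -0.6, -0.5]
finger_gap: 1.0
t: 2.0
tcp_pos: [0.5611, 0.042, 0.0924]
tool_rot: [0.605, 0.367, -0.604, 0.367]
force: [0.0, -0.5, 0.5]
finger_gap: 0.997
```

```bash
python3 -m crank '[1,0,0,-2,0, 1,0,0,-4,0]'; python3 -m crank '[1,0,0,-1,0, 1,0,0,-2,0]'
```

```text
t: 2.25
tcp_pos: [0.561, 0.042, 0.0882]
tool_rot: [0.605, 0.367, -0.604, 0.367]
force: [-0.1, 0.8, 0.5]
finger_gap: 1.001
t: 2.5
tcp_pos: [0.561, 0.042, 0.0863]
tool_rot: [0.605, 0.367, -0.605, 0.367]
force: [0.7, -0.1, -0.0]
finger_gap: 0.999
```

```bash
python3 -m crank '[1,0,0,-1,0, 1,0,0,-2,0]'; python3 -m crank '[1,0,0,-1,0, 1,0,0,-1,0]'
```

```text
t: 2.75
tcp_pos: [0.561, 0.042, 0.0843]
tool_rot: [0.605, 0.367, -0.605, 0.367]
force: [-0.1, -0.6, -0.7]
finger_gap: 0.997
t: 3.0
tcp_pos: [0.5609, 0.042, 0.0832]
tool_rot: [-0.604, -0.367, 0.605, -0.367]
force: [1.1, 0.4, -0.1]
finger_gap: 1.002
```

```bash
python3 -m crank '[1,0,0,-1,0, 1,0,0,-1,0]'; python3 -m crank '[1,0,0,-1,0, 1,0,0,-1,0]'
```

```text
t: 3.25
tcp_pos: [0.5609, 0.042, 0.0822]
tool_rot: [-0.604, -0.367, 0.605, -0.367]
force: [0.6, 0.1, 0.7]
finger_gap: 0.998
t: 3.5
tcp_pos: [0.5611, 0.042, 0.0816]
tool_rot: [0.605, 0.367, -0.604, 0.367]
force: [-0.7, 0.2, 3.1]
finger_gap: 1.004
```

```bash
python3 -m crank '[1,0,0,-0.5,0, 1,0,0,-1,0]'; python3 -m crank '[1,0,0,0,0.1, 1,0,0,0,0.2]'
```

```text
t: 3.75
tcp_pos: [0.5611, 0.0421, 0.0815]
tool_rot: [0.605, 0.367, -0.604, 0.367]
force: [-2.8, 0.4, 12.1]
finger_gap: 0.999
t: 4.0
tcp_pos: [0.5611, 0.042, 0.0814]
tool_rot: [0.565, 0.426, -0.564, 0.426]
force: [-1.5, -0.0, 9.0]
finger_gap: 1.0
```

```bash
python3 -m crank '[1,0,0,0,0.05, 1,0,0,0,0.1]'; python3 -m crank '[1,0,0,0,0.05, 1,0,0,0,0.1]'
```

```text
t: 4.25
tcp_pos: [0.5611, 0.042, 0.0814]
tool_rot: [0.543, 0.453, -0.543, 0.453]
force: [-1.7, -0.0, 9.0]
finger_gap: 1.001
t: 4.5
tcp_pos: [0.5611, 0.042, 0.0815]
tool_rot: [0.52, 0.48, -0.519, 0.48]
force: [-1.9, -0.7, 8.7]
finger_gap: 0.996
```

```bash
python3 - <<'E'
from h import *
s=viewer.snapshot("wrist"); save(s,"wrist2"); s=manip.sense(); print(s["tcp_pos"],s["force"],s["ft_torque"])
E
```

```text
[0.56108225 0.04199686 0.08145105] [-2.72983308  0.44979061 10.29269211] [0.06979191 0.37731862 0.23357404]
```

View pics/wrist2.png

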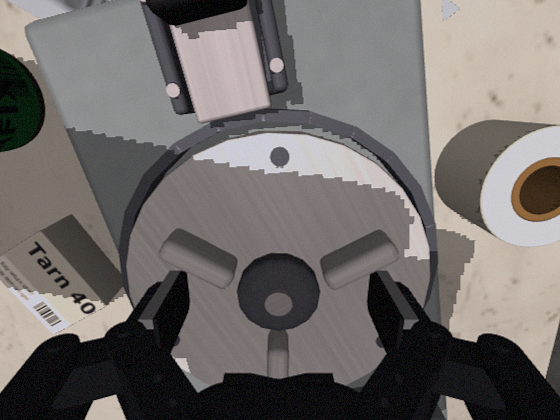

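The ribs sit the same in the picture relative to the fingers, so the plate has turned with them about 0.4 rad by friction. I'll keep turning and watch for a force drop or z step.

```bash
python3 -m crank '[1,0,0,0,0.05, 1,0,0,0,0.1, 1,0,0,0,0.15]'; python3 -m crank '[1,0,0,0,0.05, 1,0,0,0,0.1, 1,0,0,0,0.15]'
```

```text
t: 4.92
tcp_pos: [0.5611, 0.042, 0.0815]
tool_rot: [0.482, 0.517, -0.482, 0.517]
force: [-2.4, 0.0, 8.5]
finger_gap: 0.999
t: 5.3
tcp_pos: [0.5611, 0.042, 0.0815]
tool_rot: [0.442, 0.552, -0.442, 0.552]
force: [-1.3, -0.3, 9.2]
finger_gap: 1.0
```

```bash
python3 -m crank '[1,0,0,0,0.05, 1,0,0,0,0.1, 1,0,0,0,0.15]'
```

```text
t: 5.68
tcp_pos: [0.5611, 0.042, 0.0814]
tool_rot: [0.4, 0.583, -0.399, 0.584]
force: [-1.6, -0.8, 9.0]
finger_gap: 1.0
```

```bash
python3 -m crank '[1,0,0,0,0.05, 1,0,0,0,0.1, 1,0,0,0,0.15]'
```

```text
t: 6.05
tcp_pos: [0.5611, 0.042, 0.0814]
tool_rot: [0.355, 0.612, -0.354, 0.612]
force: [-2.1, -0.9, 7.9]
finger_gap: 1.003
```

```bash
python3 -m crank '[1,0,0,0,0.05, 1,0,0,0,0.1, 1,0,0,0,0.15]'; python3 -c "
from h import *
print(manip.sense()['ft_torque'])"
```

```text
t: 6.42
tcp_pos: [0.5611, 0.042, 0.0815]
tool_rot: [0.308, 0.636, -0.308, 0.637]
force: [-1.1, -1.5, 8.8]
finger_gap: 1.006
[-0.1191603   0.37243894 -0.28527775]
```

```bash
python3 -m crank '[1,0,0,0,0.05, 1,0,0,0,0.1, 1,0,0,0,0.15]'; python3 -c "
from h import *
print(manip.sense()['ft_torque'])"
```

```text
t: 6.8
tcp_pos: [0.5611, 0.0419, 0.0814]
tool_rot: [0.259, 0.658, -0.259, 0.658]
force: [-2.1, -0.4, 9.5]
finger_gap: 0.997
[-0.06400166  0.45394406 -0.33272214]
```

```bash
python3 - <<'E'
from h import *
s=viewer.snapshot("wrist"); save(s,"wrist3"); s=manip.sense(); print(s["tcp_pos"],s["force"],s["ft_torque"])
E
```

```text
[0.5611058  0.04192735 0.08147881] [-1.2175153   0.53960373  8.78035899] [0.0567483  0.35992867 0.22857275]
```

View pics/wrist3.png

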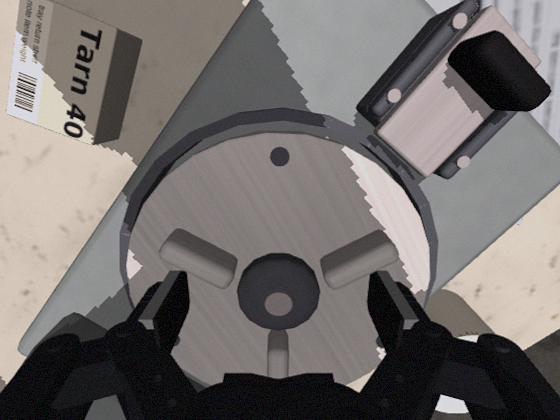

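The plate is still turning with the fingers: the ribs haven't moved in the picture while the machine behind has rotated. Continuing.

```bash
python3 -m crank '[1,0,0,0,0.05, 1,0,0,0,0.1, 1,0,0,0,0.15]'
```

```text
t: 7.22
tcp_pos: [0.5611, 0.0419, 0.0815]
tool_rot: [0.209, 0.675, -0.209, 0.676]
force: [-1.9, -0.7, 9.5]
finger_gap: 1.0
```

```bash
python3 -m crank '[1,0,0,0,0.05, 1,0,0,0,0.1, 1,0,0,0,0.15]'
```

```text
t: 7.6
tcp_pos: [0.5611, 0.0419, 0.0812]
tool_rot: [0.158, 0.689, -0.158, 0.69]
force: [-0.7, -1.1, 5.6]
finger_gap: 0.999
```

```bash
python3 -m crank '[1,0,0,0,0.05, 1,0,0,0,0.1, 1,0,0,0,0.15]'
```

```text
t: 7.98
tcp_pos: [0.5611, 0.0419, 0.0804]
tool_rot: [0.105, 0.699, -0.105, 0.699]
force: [-0.8, -0.3, 1.8]
finger_gap: 0.999
```

The force has dropped to 2 N and z has sunk 1 mm, so the dogs are entering. I'll press straight down without turning.

```bash
python3 -m crank '[1,0,0,-0.7,0, 1,0,0,-1.4,0]'; python3 -c "
from h import *
print(manip.sense()['ft_torque'])"
```

```text
t: 8.22
tcp_pos: [0.5611, 0.0419, 0.0789]
tool_rot: [0.106, 0.699, -0.106, 0.699]
force: [0.0, 0.0, 1.1]
finger_gap: 1.002
[-0.09704797  0.05713146  0.06295082]
```

Going down freely at about 1 N. Continuing.

```bash
python3 -m crank '[1,0,0,-1,0, 1,0,0,-2,0, 1,0,0,-2,0]'; python3 -m crank '[1,0,0,-1,0, 1,0,0,-2,0, 1,0,0,-2,0]'
```

```text
t: 8.6
tcp_pos: [0.561, 0.0421, 0.0767]
tool_rot: [0.106, 0.699, -0.106, 0.699]
force: [0.6, 0.6, 0.7]
finger_gap: 1.001
t: 8.98
tcp_pos: [0.561, 0.0421, 0.0748]
tool_rot: [0.106, 0.699, -0.106, 0.699]
force: [0.8, -0.0, 0.5]
finger_gap: 1.001
```

```bash
python3 -m crank '[1,0,0,-1,0, 1,0,0,-1.6,0, 1,0,0,-1.6,0]'; python3 -m crank '[1,0,0,-0.5,0, 1,0,0,-1,0, 1,0,0,-1,0]';
```

```text
t: 9.35
tcp_pos: [0.561, 0.0421, 0.0732]
tool_rot: [0.106, 0.699, -0.106, 0.699]
force: [-0.2, -0.0, 0.9]
finger_gap: 0.999
t: 9.72
tcp_pos: [0.561, 0.0421, 0.0728]
tool_rot: [0.106, 0.699, -0.106, 0.699]
force: [-0.5, 0.2, 5.1]
finger_gap: 1.0
```

Now resistance builds at z = 0.0728, about 8.8 mm down. I'll push a little more to seat it.

```bash
python3 -m crank '[1,0,0,-0.5,0, 1,0,0,-1,0, 1,0,0,-1,0]'; python3 -m crank '[1,0,0,-0.5,0, 1,0,0,-0.5,0, 1,0,0,-0.5,0]';
```

```text
t: 10.1
tcp_pos: [0.561, 0.0421, 0.0727]
tool_rot: [0.106, 0.699, -0.106, 0.699]
force: [-3.2, 0.2, 11.3]
finger_gap: 1.002
t: 10.48
tcp_pos: [0.5611, 0.0421, 0.0727]
tool_rot: [0.106, 0.699, -0.106, 0.699]
force: [-3.9, 0.5, 15.0]
finger_gap: 1.005
```

The plate is seated: a hard stop 8.9 mm down at 11–15 N. I'll lift off and check.

```bash
python3 -m crank '[1,0,0,2,0, 1,0,0,15,0, 1,0,0,50,0, 1,0,0,110,0.1, 1,0,0,140,0.25, 1,0,0,140,0.43, 1,0,0,140,0.43]'; python3 - <<'E'
from h import *
s=viewer.snapshot("wrist"); save(s,"wrist4"); w=cloud(s); np.savez("wrist4.npz",w=w)
q=w.reshape(-1,3); c=np.array([.5608,.0421]); rr=np.hypot(*(q[:,:2]-c).T)
m=(rr<.07)&(rr>.058); print("face z",np.nanmedian(q[m,2]),np.nanpercentile(q[m,2],[10,90]))
m=(rr>.0755)&(rr<.079); print("collar",np.nanmedian(q[m,2]))
m=(q[:,2]>.083)&(q[:,2]<.096)&(rr>.1)&(rr<.14)&(q[:,1]>c[1])
print(m.sum(),q[m].min(0),q[m].max(0),cv2.minAreaRect((q[m,:2]*1000).astype(np.float32)))
m2=m&(q[:,2]>.088);print(m2.sum(),cv2.minAreaRect((q[m2,:2]*1000).astype(np.float32)))
s=manip.sense(); print(s["t"],s["tcp_pos"],s["force"],R.from_quat(s["tool_rot"]).as_matrix()[:,1],s["q"])
E
```

```text
t: 11.35
tcp_pos: [0.5609, 0.0421, 0.2115]
tool_rot: [-0.045, 0.705, 0.045, 0.706]
force: [-0.2, -0.2, 0.2]
finger_gap: 0.996
face z 0.2552357796087422 [0.06183826 0.27097914]
collar 0.059038086611020446
582 [0.52929336 0.15221541 0.08308151] [0.55926031 0.16515237 0.09460257] ((544.2709350585938, 158.5582733154297), (30.034107208251953, 10.297639846801758), 7.572363376617432)
478 ((544.2709350585938, 158.5582733154297), (30.034107208251953, 10.297639846801758), 7.572363376617432)
11.4 [0.56058838 0.04210737 0.21091704] [-1.07138068  0.01043937 -0.30761758] [-1.25826513e-01  9.92052253e-01  1.28959828e-04] [-1.23786465e-01  5.01578416e-01  1.63817886e+00  5.88126461e-06
  1.00233732e+00 -1.82074691e+00]
```

View pics/wrist4.png

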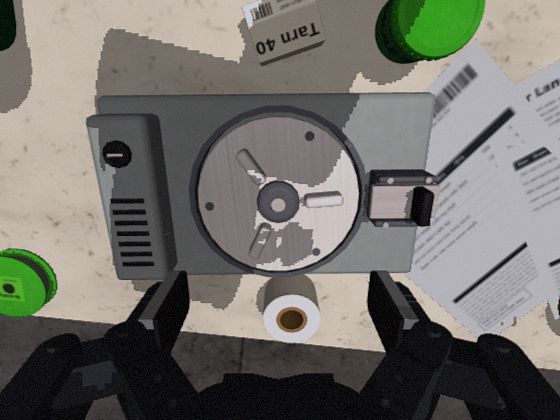

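Wrist view: the plate is now down near collar level, and the slider is at (405,200) with its black tab at (422,207). The jaws now lie along the slide direction. I'll grip the tab from above and slide it.

```bash
python3 -m crank '[0.7,-6,45,0,0.006, 0.7,-14,100,-10,0.006, 0.7,-16,118,-40,0.006, 0.7,-16,118,-75,0.006, 0.7,-16,118,-75,0.006, 0.7,-16,118,-75,0.006]'; python3 - <<'E'
from h import *
for n in ["side","wrist","scene"]:
    s=viewer.snapshot(n); save(s,n+"5")
    if n!="wrist":
        w=cloud(s);q=w.reshape(-1,3); c=np.array([.5608,.0421]); rr=np.hypot(*(q[:,:2]-c).T)
        m=(rr<.068)&(rr>.057)&(q[:,2]<.08); print("face z",np.nanmedian(q[m,2]),m.sum())
i=cv2.imread("pics/side5.png")[160:320,200:420]; j=cv2.resize(i,None,fx=2.5,fy=2.5,interpolation=2); cv2.imwrite("pics/side5c.png",j)
s=manip.sense(); print(s["t"],s["tcp_pos"],s["force"],s["finger_gap"])
E
```

```text
t: 12.15
tcp_pos: [0.5454, 0.1598, 0.1362]
tool_rot: [-0.047, 0.705, 0.047, 0.706]
force: [-0.5, 0.4, 0.9]
finger_gap: 0.696
face z 0.06233870572072936 653
face z 0.05986349416088571 492
12.3 [0.54602374 0.15973082 0.13715172] [ 0.13351129  0.54956482 -0.30206176] 0.7031847132364425
```

View pics/side5c.png

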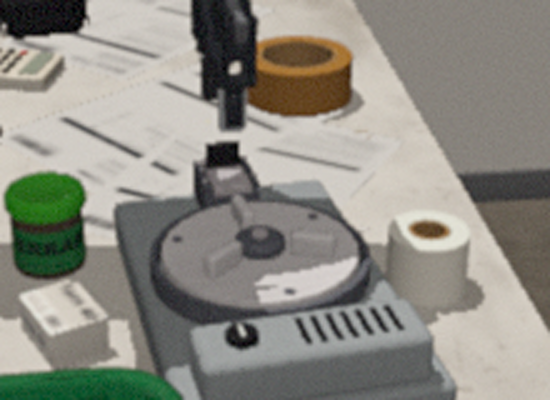

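View pics/wrist5.png

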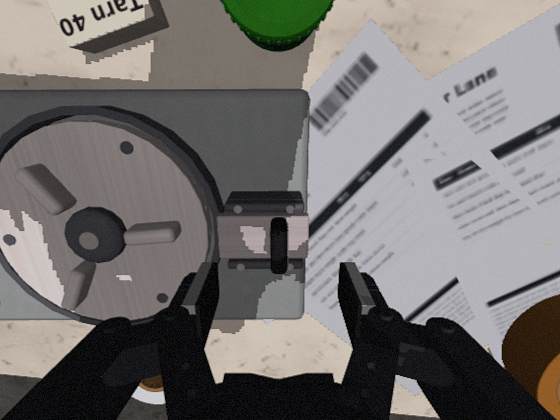

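The tab (279,245) is centred between the fingers (205 and 350), and the plate's face reads 62 mm, its home height. I'll descend and grip lightly.

```bash
python3 -m crank '[0.7,0,0,-15,0, 0.7,0,0,-32,0, 0.7,0,0,-32,0]' 20; python3 -m crank '[0.4,0,0,0,0, 0,0,0,0,0, 0,0,0,0,0, 0,0,0,0,0, 0,0,0,0,0]' 20
```

```text
t: 12.68
tcp_pos: [0.5434, 0.1598, 0.1018]
tool_rot: [-0.048, 0.707, 0.048, 0.704]
force: [-0.6, -0.1, -0.7]
finger_gap: 0.7
t: 13.3
tcp_pos: [0.5453, 0.1601, 0.1042]
tool_rot: [-0.048, 0.705, 0.048, 0.706]
force: [-0.6, -0.2, 2.7]
finger_gap: 0.106
```

```bash
python3 -m crank '[0,0.5,-4,0,0, 0,1.1,-8,0,0, 0,1.6,-12,0,0]'; python3 -m crank '[0,0.3,-2,0,0, 0,0.5,-4,0,0]'
```

```text
t: 13.68
tcp_pos: [0.547, 0.1479, 0.1042]
tool_rot: [-0.048, 0.705, 0.048, 0.706]
force: [-0.9, 2.4, 4.7]
finger_gap: 0.111
t: 13.92
tcp_pos: [0.5475, 0.1438, 0.1042]
tool_rot: [-0.048, 0.705, 0.048, 0.706]
force: [-0.5, 2.0, 5.2]
finger_gap: 0.107
```

```bash
python3 -m crank '[0,0.2,-1.5,0,0, 0,0.4,-3,0,0]'; python3 -m crank '[0,0.2,-1,0,0, 0,0.3,-2,0,0]'
```

```text
t: 14.18
tcp_pos: [0.548, 0.1408, 0.1042]
tool_rot: [-0.048, 0.705, 0.048, 0.706]
force: [-0.8, 2.2, 5.1]
finger_gap: 0.108
t: 14.42
tcp_pos: [0.548, 0.1399, 0.1042]
tool_rot: [-0.046, 0.705, 0.048, 0.706]
force: [0.1, 8.9, 5.4]
finger_gap: 0.109
```

```bash
python3 -m crank '[0,0.1,-1,0,0, 0,0.2,-1.5,0,0]'
```

```text
t: 14.68
tcp_pos: [0.548, 0.1398, 0.1042]
tool_rot: [-0.045, 0.705, 0.049, 0.706]
force: [-1.7, 11.8, 5.7]
finger_gap: 0.11
```

```bash
python3 -m crank '[0,0.1,-1,0,0, 0,0.1,-1,0,0]'
```

```text
t: 14.92
tcp_pos: [0.548, 0.1397, 0.1043]
tool_rot: [-0.045, 0.705, 0.049, 0.706]
force: [-1.2, 14.1, 5.1]
finger_gap: 0.106
```

It stopped hard with the tab 98.5 mm from the axis, against 99 mm nominal when closed. I'll relieve the load, open and lift.

```bash
python3 -m crank '[0,-0.3,2,0,0, 0,-0.5,3.5,0,0, 0.5,-0.5,3.5,0,0, 0.5,-0.5,3.5,0,0, 0.5,-0.5,3.5,0,0, 0.5,-0.5,3.5,20,0, 0.5,0,3,60,0, 0.5,0,3,110,0, 0.5,0,3,110,0]'; python3 - <<'E'
from h import *
c=np.array([.5608,.0421])
for n in ["side","wrist","scene"]:
    s=viewer.snapshot(n); save(s,n+"6"); w=cloud(s);q=w.reshape(-1,3); rr=np.hypot(*(q[:,:2]-c).T)
    m=(rr<.068)&(rr>.057)&(q[:,2]<.08); print(n,"face z",np.nanmedian(q[m,2]),m.sum())
    m=(q[:,2]>.083)&(q[:,2]<.096)&(rr>.08)&(rr<.14)&(q[:,1]>c[1])
    if m.sum()>5: print(m.sum(),cv2.minAreaRect((q[m,:2]*1000).astype(np.float32)))
i=cv2.imread("pics/side6.png")[160:320,200:420]; cv2.imwrite("pics/side6c.png",cv2.resize(i,None,fx=2.5,fy=2.5,interpolation=2))
s=manip.sense(); print(s["t"],s["tcp_pos"],s["force"],s["finger_gap"])
E
```

```text
t: 16.05
tcp_pos: [0.5507, 0.1395, 0.2177]
tool_rot: [-0.048, 0.702, 0.048, 0.709]
force: [0.5, -0.8, -0.0]
finger_gap: 0.503
side face z 0.062348542899868103 684
94 ((548.6826171875, 138.091796875), (28.65890884399414, 11.31432056427002), 8.362866401672363)
wrist face z 0.06235085180124278 4986
461 ((546.6126098632812, 139.81524658203125), (29.450401306152344, 9.969751358032227), 7.624851226806641)
scene face z 0.060114291670396836 537
63 ((547.4603881835938, 136.4214324951172), (30.534961700439453, 10.900165557861328), 10.31689453125)
16.2 [0.54717589 0.13932374 0.21298043] [ 0.21461798 -0.48152487 -0.89153717] 0.4943526145484963
```

View pics/side6c.png

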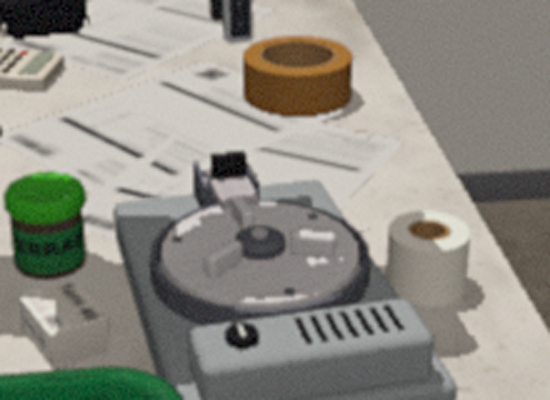

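View pics/wrist6.png

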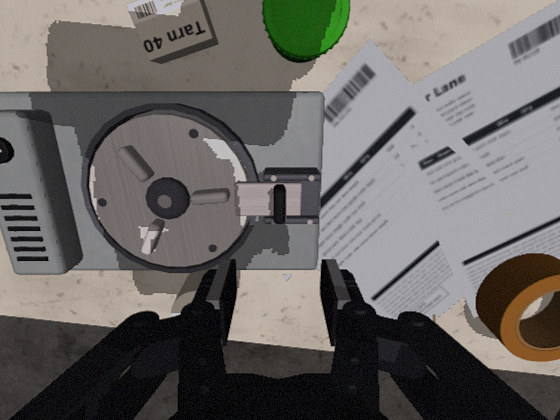

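```bash
python3 - <<'E'
from h import *
c=np.array([.5608,.0421]); th=.133; u=np.array([-np.sin(th),np.cos(th)]); x=np.array([np.cos(th),np.sin(th)])
s=viewer.snapshot("wrist"); W=cloud(s)
for nm,w in (("start",np.load("wrist0.npz")["w"]),("mid",np.load("wrist4.npz")["w"]),("now",W)):
    q=w.reshape(-1,3); a=(q[:,:2]-c)@u; b=(q[:,:2]-c)@x
    print(nm)
    m0=(abs(b)<.008)&(a>.05)&(a<.14)&(q[:,2]<.12)
    for lo in np.arange(.05,.138,.003):
        m=m0&(a>=lo)&(a<lo+.003)
        if m.any(): print(int(round(lo*1000)),round(np.median(q[m,2])*1000,1),end=' | ')
    print()
E
```

```text
start
50 71.3 | 53 71.2 | 56 71.0 | 59 71.1 | 62 71.1 | 65 71.2 | 68 71.1 | 71 70.4 | 74 57.4 | 77 59.3 | 80 71.8 | 83 71.9 | 86 72.2 | 89 72.3 | 92 72.3 | 95 72.1 | 98 72.2 | 101 72.1 | 104 72.1 | 107 72.0 | 110 71.9 | 113 84.6 | 116 92.8 | 
mid
50 78.3 | 53 62.6 | 56 62.2 | 59 62.2 | 62 62.4 | 65 62.2 | 68 62.1 | 71 50.4 | 74 58.2 | 77 66.9 | 80 72.1 | 83 71.7 | 86 71.9 | 89 72.1 | 92 72.0 | 95 72.2 | 98 72.0 | 101 72.3 | 104 72.2 | 107 72.0 | 110 72.7 | 113 86.1 | 116 93.1 | 119 93.0 | 122 91.7 | 131 72.2 | 134 72.0 | 137 71.4 | 
now
50 78.0 | 53 63.0 | 56 62.1 | 59 72.0 | 62 72.3 | 65 72.1 | 68 72.1 | 71 72.3 | 74 72.1 | 77 72.2 | 80 72.2 | 83 72.2 | 86 72.4 | 89 72.3 | 92 91.2 | 95 93.2 | 98 93.2 | 101 91.6 | 104 72.1 | 107 72.1 | 110 72.2 | 113 72.1 | 116 70.6 | 119 63.1 | 122 63.2 | 125 63.4 | 128 63.2 | 131 62.8 | 134 61.5 | 137 37.9 |
```

The nose tip is now about 59–60 mm from the axis (72 − 12 = 60 nominal), so the lock is fully closed. The robot is clear, so I'm handing in.

```bash
python3 -c "
from h import *
print(workorder.sign_off()); print(manip.sense()['t'])"
```

```text
the job is handed in; nothing more can be done
None
the job is handed in; nothing more can be done
```

The drive plate is fully home and the lock is closed over its rim. I handed the job in at about 16 s of the 61 s allowed.

- **Plate:** I straddled the boss with the open fingers, pressed with about 9 N and turned counter-clockwise. After about 1.7 rad the dogs dropped in. I then pushed the plate down to a hard stop 8.9 mm below its start, with at most 15 N.
- **Lock:** I gripped the tab at 20 N and slid it in against about 2 N of drag, until it stopped firmly at about 14 N. Then I let go and lifted clear.

**Last checks:**
- The plate's face reads about 62 mm in the wrist and side cameras and 60 mm in the scene camera; home is 61 mm.
- The tab is about 98.5 mm from the axis (99 mm nominal), and the nose reaches about 12 mm over the rim.
- The fingers are clear of everything, and the things around the machine look unmoved in the pictures I viewed; I did not measure them.

**One disagreement:** the tab started about 118 mm from the axis, not the stated 123 mm, so the slide was about 20 mm rather than 24 mm. The end position matches fully closed.

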